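# Vent a bench steriliser and back its lid clamp off one turn

## Task

The bench steriliser has finished its cycle. First vent it: push the yellow lever of the vent valve round until it is fully in line with its pipe; then ease the lid clamp by pushing the hand wheel anticlockwise (seen from above) by its upright red handle through exactly one full turn, so that the handle ends where it began. Only push, gently, with the outside of the fingers - never grip the lever or the wheel - leave everything else on the bench where it stands, and finish with the arm clear.

Things in the scene. Friction and masses are not known exactly. Their poses are not given: they have to be found in the camera images.
- steriliser: bench pressure steriliser, heavy and fixed: ivory base 300 x 230 mm (top 46 mm above the bench) with a dark front panel, steel drum 190 mm across, round lid 214 mm across, its edge 157 mm above the bench; on the lid's -y half a gauge and relief valve up to 190 mm. Origin: centre of the underside, on the bench. -x: its front, +y: the side with the vent pipe, z up
- clamp_bar (a point): middle of the top of the grey clamp bar over the lid, 203 mm above the bench; bar 276 mm long along the steriliser's x, 34 mm wide, 22 mm thick, on a pillar at each end (nuts up to 212 mm). The upright clamp screw with the hand wheel passes through its middle
- wheel_axis (a point): fixed point on the upright axis of the hand wheel, 275 mm above the bench. The wheel is aluminium, three spokes, 140 mm over its rim, rim top 244 mm above the bench; wheel and handle rise 4 mm per turn (heights are for joint value 0)
- wheel (a joint): angle of the hand wheel in rad, growing anticlockwise seen from above; one turn is 6.283. Starts anywhere from 0.1 to 5.4; stops at -0.3 and 14.0. Stays wherever it is left; a push of about 4 N at the handle turns it
- handle (a point): middle of the wheel's upright red handle, 60 mm from the wheel's axis, circling with the wheel; 275 mm above the bench at joint value 0. The red grip reaches from 25 mm below to 27 mm above this point; under it is a foot on the rim, up to 248 mm above the bench
- grip: the red grip: an upright sleeve 23 mm across and 52 mm tall that spins freely on the handle's pin. Its origin lies on the pin's line but 275 mm below the handle's middle, about at bench height; its own spin does not matter
- vent (a joint): angle of the vent lever in rad: 0 = closed, across the pipe, pointing to the steriliser's front (-x); grows clockwise seen from above to 1.571 = fully open at its stop, in line with the pipe and pointing away from the drum (+y of the steriliser). Starts at 0 to 0.12, stays where it is left; about 3 N at 60 mm from the pivot moves it
- vent_pivot (a point): pivot of the vent lever on the brass ball valve, fixed to the steriliser, 141 mm above the bench, 170 mm to +y and 20 mm to +x of its origin; the brass body reaches 26 mm from it along the pipe, up to 134 mm high. The space between the lid's edge and the closed lever is free down to the base
- vent_tip (a point): free end of the yellow vent lever, 88 mm from the pivot, at mid thickness. The lever is a flat level bar: its yellow part is 15 mm wide, 11 mm thick and spans 18 to 88 mm from the pivot, underside 136 mm above the bench. Beyond the valve the steel vent pipe (top at 124 mm) bends down 55 mm from the pivot into a low white pot
- lever: the yellow sleeve of the vent lever, turning with it. Origin at the lever's pivot; the lever runs along its -x axis
- tip_box: bystander: red pipette-tip box with a pink lid, 85 x 122 x 72 mm, standing on the bench. Origin: centre of the underside
- tube_rack: bystander: green tube rack with six capped tubes, 75 x 200 x 97 mm, standing on the bench. Origin: centre of the underside
- wash_bottle: bystander: white wash bottle with a red cap and bent spout, 66 mm across, 185 mm tall, standing on the bench. Origin: centre of the underside
- media_bottle: bystander: amber glass bottle with a blue cap, 72 mm across, 135 mm tall, standing beside the steriliser. Origin: centre of the underside
- petri_dishes: bystander: stack of three Petri dishes, 89 mm across, 45 mm tall, standing beside the steriliser. Origin: centre of the underside
- beaker: bystander: small glass beaker, 68 mm across, 75 mm tall, standing behind the steriliser. Origin: centre of the underside
- instrument_tin: bystander: closed steel instrument tin, 194 x 89 x 38 mm, lying on the bench. Origin: centre of the underside

How it is judged:
By the outcome, as a careful person would: the job done as asked, in the order asked, and still so for the second after the job is handed in, with the robot touching nothing.
It also fails if it takes over 69 s, if anything falls off the work surface, if the arm or the gripper's body presses on something with over 40 N, if the wrist force passes 120 N, or if a joint passes its speed limit or range.

## Robot

A 6-joint arm with a two-finger parallel gripper is mounted at the origin on the work surface. World frame = base frame: x ahead of the robot, y to its left, z up, the work surface at z = 0. Lengths are in m, angles in rad, forces in N, time in s.
With the tool pointing down it reaches from about 0.35 to 0.925 m from the base axis. Payload 6.4 kg.
Tool frame: the origin (TCP) lies at the very end of the fingers, on their centre line; the grasp point (between the pads) lies 19 mm behind it (robot.grip_point_offset is the distance from the TCP to the grasp point, in m); z points along the fingers, y is the direction in which the jaws open and shut (so a half turn about z gives the same grasp; the last joint's range is limited). The gripper opens to 85 mm and grips with 20 to 120 N. Pads are 22 mm wide; open, the fingers measure 114 mm over their backs; the gripper's body (76 mm by 85 mm) begins 54 mm behind the grasp point. The pads swing forward as they close: fully open they stand 13 mm farther back than shut.
Start: joints at [-1.36, 0.245, 1.558, -0, 1.339, -0.174], TCP at [0.244, -0.602, 0.231] pointing down, gripper open.
Joint ranges: [-3.13, 3.13], [-1.02, 2.26], [0.13, 2.54], [-0.95, 4.09], [0.21, 2.88], [-2.74, 2.74]. Speed limits (rad/s): [2.57, 2.57, 3.14, 3.14, 3.14, 3.14].

## Interface

Orientations are given as [roll, pitch, yaw] about the fixed x, y, z axes, in that order (R = Rz(yaw) Ry(pitch) Rx(roll)).
In Python, from workcell import robot gives the robot as it stands.
- The arm moves only by the tool jog_arm, never from a script. Its argument "plan" is a list of rows, each a list of 6 numbers: the shift along the tool's x, y, z in mm, then the turn, a rotation vector about the tool's x, y, z in rad. A call has 1 to 20 rows; each row is the pose to reach, as a shift and turn from the pose measured when the call began, along the tool's axes at that moment; what a row does not reach only later rows make up. A row lasts 1/8 s, in which the tool goes at most 62.5 mm and 10.7 degrees, less where a joint would pass 70% of its speed; a pose out of reach is approached as far as the arm can. A call with a gripper value outside its range is refused whole. "gripper" is the gripper command: -1 is shut, 1 is fully open, values between are in proportion, set as the call begins (left out, the last holds). The fingers move at their own pace and stop on an object; "newtons" is the grip in N (left out, the last holds). Time passes only in rows, so rows that repeat a pose let the fingers close. It gives the time, the measured TCP pose, the force and the opening at its end, in the units of the state.
- robot.get_obs(): the state, without advancing time (a new reading comes with each control period).
- robot.snapshot(name): name is "scene" or "top" or "wrist"; returns the picture (480x640x3 uint8, red, green, blue); there is no depth.
- robot.calibration(name): a dict with "fx", "fy", "cx", "cy" (pixels), "view" (4x4, takes a point from world to camera coordinates); the wrist camera has in their place "T_tool_cam" (4x4, takes a point from camera to tool coordinates, whose origin is the TCP and whose axes are the flange's). Camera axes: x right, y up, looking along -z (the intrinsics and any distortion apply to the point x, -y, -z); pixel columns grow to the right and rows downward; lengths in m; the calibration is good to about 2 mm. A picture is of the moment at which its call begins: read the wrist's pose just before it. calibration takes no time and is no camera call.
- robot.hand_in(): hands the job in, once; it reports no verdict.
The state is a dict: "clock": time; "joints": joint angles; "joint_velocities": joint speeds; "joint_torque": joint torques, N m; "ee_pos": TCP position; "tool_rot": TCP orientation; "contact_force": force on the tool from outside, world axes, zero at the start; "ft_torque": the same for the moment, N m; "grip_width": opening from 0.0 (shut) to 1.0 (fully open).
Only numpy, scipy, OpenCV 4.12 (cv2) and the standard library are available. Lean on these libraries where they do the work, as an engineer would, in place of code of your own. Each camera call takes 0.05 s, during which the arm holds its last target. There are 200 camera calls.

## Working session

There is one attempt and no reset: what is moved stays moved. The work goes in short steps, Python scripts to look and compute and a tool call to move; the robot and the scene stay as the last step left them, time stands still between calls to the robot, and variables do not carry over. Pictures are saved under pics/ and viewed, about 8 in all and at most 12, crops included, and the job is handed in when it is done.

Besides the shell and the picture viewer there is one more tool, called after ">>>" as name(argument=value, ...) on one line, values as JSON. jog_arm: Moves the arm, as the interface text tells. Its arguments: {"type":"object","properties":{"plan":{"type":"array","items":{"type":"array","items":{"type":"number"}}},"gripper":{"type":"number"},"newtons":{"type":"number"}},"required":["plan"]}

```bash
ls; mkdir -p pics; python3 - <<'E'
from workcell import robot
import cv2, numpy as np
for n in ("scene","top"):
    cv2.imwrite(f"pics/{n}0.png",robot.snapshot(n)[:,:,::-1])
    c=robot.calibration(n);print(n,{k:np.round(v,3).tolist() if not isinstance(v,str) else v for k,v in c.items()})
print(robot.get_obs())
print(robot.calibration("wrist"))
E
```

```text
pics
scene {'fx': 513.498, 'fy': 513.498, 'cx': 319.184, 'cy': 239.371, 'view': [[0.128, 0.992, 0.007, -0.033], [-0.874, 0.11, 0.474, 0.403], [0.47, -0.067, 0.88, -1.821], [0.0, 0.0, 0.0, 1.0]]}
top {'fx': 448.844, 'fy': 448.844, 'cx': 323.638, 'cy': 236.693, 'view': [[-0.115, -0.993, -0.007, 0.004], [0.968, -0.114, 0.225, -0.568], [-0.224, 0.019, 0.974, -1.406], [0.0, 0.0, 0.0, 1.0]]}
{'clock': 0.1, 'joints': array([-1.36010127e+00,  2.45743607e-01,  1.55893118e+00, -2.69465766e-05,
        1.33866466e+00, -1.74122885e-01]), 'joint_velocities': array([-4.07765325e-04, -8.68938493e-05, -1.74268534e-03,  1.05865944e-03,
        3.15528430e-05, -1.30180970e-03]), 'joint_torque': array([-1.88383178e-04, -4.30670571e+01, -3.27129292e+01, -1.13864799e-04,
        2.87897201e-03, -1.85102579e-06]), 'ee_pos': array([ 0.2438809 , -0.60196306,  0.2302699 ]), 'tool_rot': array([-3.13986773e+00, -2.76805951e-04,  3.84823925e-01]), 'contact_force': array([ 0.05420871, -0.28894933,  0.47862675]), 'ft_torque': array([-0.00122542,  0.03104741, -0.00671152]), 'grip_width': 1.000381674426623}
{'fx': 405.79627853691807, 'fy': 405.79627853691807, 'cx': 320.8389512938081, 'cy': 243.86711005100864, 'T_tool_cam': array([[-1.06652237e-03,  9.44349553e-01,  3.28941915e-01,
         8.50461026e-02],
       [ 9.99999428e-01,  9.79515828e-04,  4.30217071e-04,
        -1.66266341e-03],
       [ 8.40714857e-05,  3.28942186e-01, -9.44350058e-01,
        -1.41841352e-01],
       [ 0.00000000e+00,  0.00000000e+00,  0.00000000e+00,
         1.00000000e+00]])}
```

View pics/scene0.png

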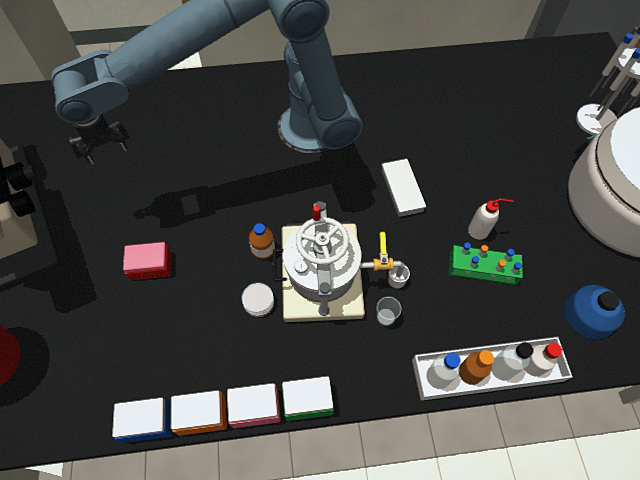

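View pics/top0.png

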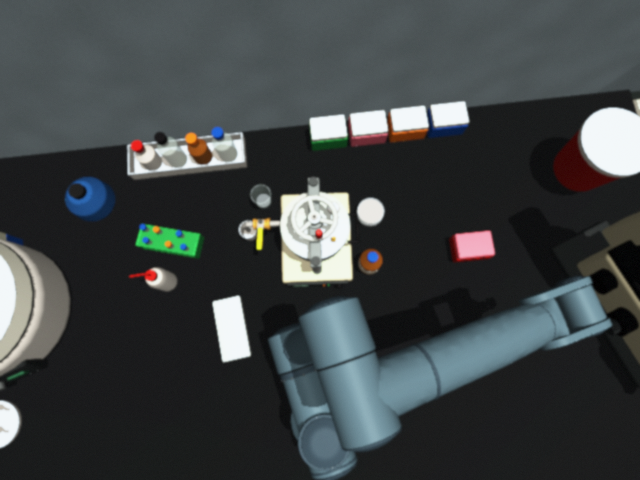

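The scene view shows the steriliser with its front facing the robot. The yellow lever is at scene (383,245) and top (260,235), pointing to the robot. The red handle is on the front side of the wheel, at scene (317,212) and top (319,234). Next I measure these.

```bash
cat > h.py <<'E'
from workcell import robot
import cv2, numpy as np
def cam(n,obs=None):
    c=robot.calibration(n)
    if n=="wrist":
        from scipy.spatial.transform import Rotation as R
        o=obs or robot.get_obs(); T=np.eye(4); T[:3,:3]=R.from_euler('xyz',o["tool_rot"]).as_matrix(); T[:3,3]=o["ee_pos"]
        M=T@np.array(c["T_tool_cam"])
    else: M=np.linalg.inv(np.array(c["view"]))
    return c,M
def onz(n,uv,z,obs=None):
    c,M=cam(n,obs); uv=np.atleast_2d(uv).astype(float)
    d=np.c_[(uv[:,0]-c["cx"])/c["fx"],-(uv[:,1]-c["cy"])/c["fy"],-np.ones(len(uv))]@M[:3,:3].T
    p=M[:3,3]; return (p+d*((z-p[2])/d[:,2])[:,None])[:,:2]
def proj(n,P,obs=None):
    c,M=cam(n,obs); q=(np.atleast_2d(P)-M[:3,3])@M[:3,:3]
    return np.c_[c["cx"]+c["fx"]*q[:,0]/-q[:,2],c["cy"]+c["fy"]*q[:,1]/q[:,2]]
def mask(im,kind,box):
    h=cv2.cvtColor(im,cv2.COLOR_RGB2HSV); r=dict(yellow=((22,120,90),(34,255,255)),red=((0,150,70),(6,255,255)),ivory=((12,15,150),(32,90,255)))[kind]
    m=cv2.inRange(h,*r); 
    if kind=="red": m|=cv2.inRange(h,(174,150,70),(180,255,255))
    k=np.zeros_like(m); a,b,c,d=box; k[b:d,a:c]=m[b:d,a:c]; return k
E
python3 - <<'E'
from h import *
for n,by,br,bi in (("scene",(370,225,400,275),(300,195,335,230),(265,215,375,330)),("top",(250,220,275,255),(305,220,330,245),(270,180,360,295))):
    im=robot.snapshot(n)
    m=mask(im,"yellow",by); p=np.argwhere(m)[:,::-1]; r=cv2.minAreaRect(p.astype(np.float32))
    b=onz(n,cv2.boxPoints(r),0.147); print(n,"lever",len(p),np.round(r[0],1),"c",onz(n,r[0],.147).round(4),b.round(4).tolist())
    p=np.argwhere(mask(im,"red",br))[:,::-1]; print("red",len(p),p.min(0),p.max(0),p.mean(0),onz(n,p.mean(0),.285).round(4))
    m=mask(im,"ivory",bi); p=np.argwhere(m)[:,::-1].astype(np.float32); r=cv2.minAreaRect(p); print("base",len(p),onz(n,cv2.boxPoints(r),.046).round(4).tolist())
im=robot.snapshot("scene")[190:330,230:430]; cv2.imwrite("pics/c1.png",cv2.resize(im[:,:,::-1],None,fx=4,fy=4,interpolation=2))
im=robot.snapshot("top")[160:300,220:400]; cv2.imwrite("pics/c2.png",cv2.resize(im[:,:,::-1],None,fx=4,fy=4,interpolation=2))
E
```

```text
scene lever 150 [382.5 247.7] c [[0.5849 0.1333]] [[0.5339, 0.1155], [0.5363, 0.164], [0.6343, 0.1506], [0.6319, 0.1036]]
red 99 [312 205] [319 220] [315.83838384 212.23232323] [[ 0.531  -0.0466]]
base 1802 [[0.7092, -0.2128], [0.3926, -0.1776], [0.4461, 0.1461], [0.757, 0.0801]]
top lever 171 [261.4 235.2] c [[0.5726 0.1305]] [[0.6178, 0.1534], [0.6157, 0.1062], [0.5281, 0.1079], [0.5302, 0.1544]]
red 36 [316 230] [321 237] [318.5 233.5] [[ 0.5243 -0.0444]]
base 736 [[0.7336, 0.1068], [0.7153, -0.1632], [0.4159, -0.1385], [0.4336, 0.1196]]
```

View pics/c1.png

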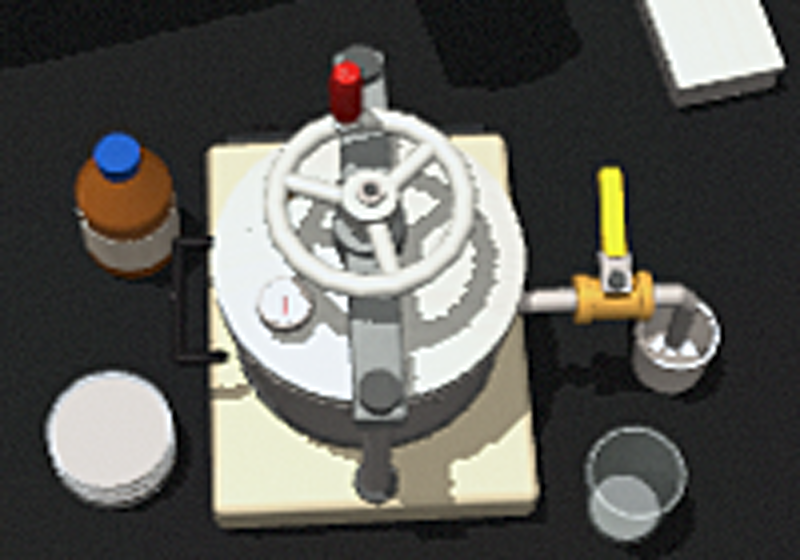

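View pics/c2.png

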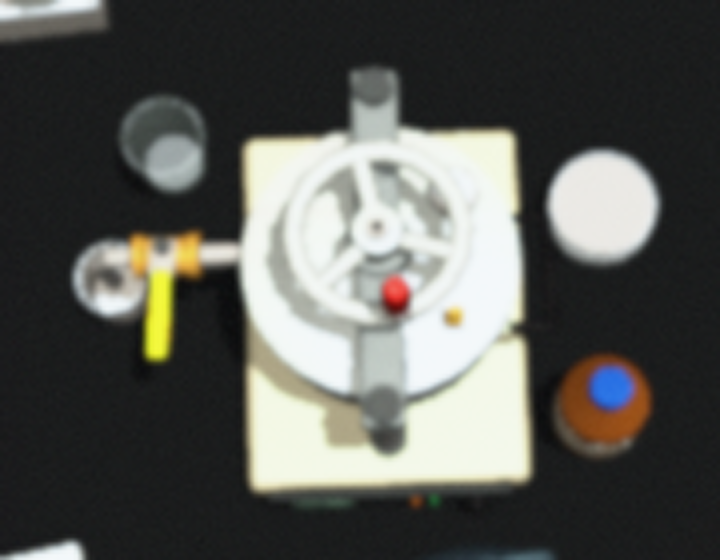

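Top crop: pivot at (260,222), lever tip (259,249.5), hub (314,217), grip top (319,232.5). Scene crop: pivot (384,259.5), tip (382.5,232.5), hub (322.7,237.5), grip top (316.7,207).

```bash
python3 - <<'E'
from h import *
from scipy.optimize import least_squares
S=lambda a:np.array(a)/4+[230,190]; T=lambda a:np.array(a)/4+[220,160]
obs=[("scene",S([617,278]),"piv"),("scene",S([371,190]),"hub"),("top",T([161,247]),"piv"),("top",T([377,228]),"hub")]
L=lambda x,y,z:(x,y,z)
pts=[("scene",S(p),q) for p,q in [((617,278),(.02,.17,.151)),((371,190),(0,0,.254)),((207,148),(-.15,.115,.046)),((498,137),(-.15,.115,.046)),((538,490),(.15,.115,.046)),((215,514),(.15,-.115,.046))]]
pts[2]=(*pts[2][:2],(-.15,-.115,.046))
pts+=[("top",T(p),q) for p,q in [((161,247),(.02,.17,.151)),((377,228),(0,0,.254)),((243,145),(.15,.115,.046)),((517,132),(.15,-.115,.046)),((530,483),(-.15,-.115,.046)),((250,490),(-.15,.115,.046))]]
for n,uv,q in pts: print(n,q,onz(n,uv,q[2]).round(4)[0])
def f(v):
    c,s=np.cos(v[2]),np.sin(v[2]); r=[]
    for n,uv,q in pts:
        P=[v[0]+c*q[0]-s*q[1],v[1]+s*q[0]+c*q[1],q[2]]; r+=list(proj(n,P)[0]-uv)
    return r
s=least_squares(f,[.58,-.02,0],loss="soft_l1"); print(s.x,np.round(s.fun,1))
for n,a,b in (("scene",S([347,68]),S([610,170])),("top",T([396,288]),T([157,358]))): print(n,"grip",onz(n,a,.302),"tip",onz(n,b,.147))
E
```

```text
scene (0.02, 0.17, 0.151) [0.6233 0.1305]
scene (0, 0, 0.254) [ 0.5897 -0.0361]
scene (-0.15, -0.115, 0.046) [ 0.4261 -0.1382]
scene (-0.15, 0.115, 0.046) [0.4442 0.0844]
scene (0.15, 0.115, 0.046) [0.7303 0.0663]
scene (0.15, -0.115, 0.046) [ 0.7194 -0.1603]
top (0.02, 0.17, 0.151) [0.6148 0.13  ]
top (0, 0, 0.254) [ 0.5816 -0.038 ]
top (0.15, 0.115, 0.046) [0.7256 0.0661]
top (0.15, -0.115, 0.046) [ 0.7098 -0.1661]
top (-0.15, -0.115, 0.046) [ 0.412  -0.1383]
top (-0.15, 0.115, 0.046) [0.4327 0.088 ]
[ 0.57932976 -0.0370662  -0.08172544] [-0.6 -3.3 -0.9 -3.5 -0.6 -1.6  1.5 -1.6  0.1  2.7 -1.3  0.2 -0.2  0.5
 -0.2  0.8 -0.1 -3.6 -1.  -2.6  0.  -2.6 -0.8 -1.9]
scene grip [[ 0.52612404 -0.04368359]] tip [[0.53735268 0.14236201]]
top grip [[ 0.52430255 -0.04607091]] tip [[0.52838936 0.14085911]]
```

>>> jog_arm(plan=[[0,0,-60,0,0,0],[0,0,-120,0,0,0],[40,-33,-150,0,0,0.1],[90,-73,-180,0,0,0.2],[130,-107,-200,0,0,0.3],[180,-147,-230,0,0,0.385],[220,-180,-230,0,0,0.385],[260,-213,-230,0,0,0.385],[300,-246,-230,0,0,0.385],[340,-279,-230,0,0,0.385],[380,-311,-230,0,0,0.385],[420,-344,-230,0,0,0.385],[460,-377,-230,0,0,0.385],[500,-410,-230,0,0,0.385],[540,-442,-230,0,0,0.385],[575,-471,-230,0,0,0.385],[575,-471,-230,0,0,0.385],[575,-471,-230,0,0,0.385],[575,-471,-230,0,0,0.385],[575,-471,-230,0,0,0.385]], gripper=-1)

```text
clock: 2.8
ee_pos: [0.5999, 0.0491, 0.4616]
tool_rot: [-3.141, -0.0, -0.002]
contact_force: [-0.6, -0.4, -0.1]
grip_width: -0.0
```

```bash
python3 - <<'E'
from h import *
o=robot.get_obs(); print(o["clock"],o["ee_pos"],o["tool_rot"],o["joints"].round(3),o["contact_force"],o["grip_width"])
im=robot.snapshot("wrist"); cv2.imwrite("pics/w1.png",im[:,:,::-1])
E
```

```text
2.8 [0.59992254 0.04905814 0.46160908] [-3.14103697e+00 -3.55876006e-04 -1.63003699e-03] [-1.070e-01  4.500e-02  1.370e+00  1.000e-03  1.726e+00  1.466e+00] [-0.64215376 -0.35448828 -0.08106449] -0.0002879751399342427
```

View pics/w1.png

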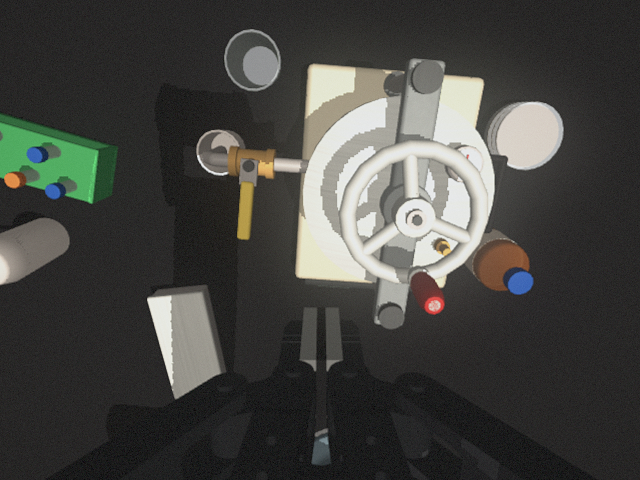

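Wrist view: valve pivot at (248,166), lever tip at (243,239), wheel rim about (340–489, 140–281), grip top centre at (434,305).

```bash
python3 - <<'E'
from h import *
o=robot.get_obs(); im=robot.snapshot("wrist"); W=lambda uv,z:onz("wrist",uv,z,o)
piv=W((248,166),.152)[0]; print("piv",piv,"brass", W([(231,163),(274,164)],.134))
m=mask(im,"yellow",(225,180,262,245)); p=np.argwhere(m)[:,::-1].astype(np.float32); q=W(p,.147)
vx=cv2.fitLine(q.astype(np.float32),2,0,.01,.01).ravel(); print(len(p),"lever ctr",q.mean(0),"dir",vx, "x range",q[:,0].min(),q[:,0].max())
rim=W([(340,211),(489,215),(412,140),(414,282),(365,160),(464,161),(360,263),(472,263)],.237)
A=np.c_[2*rim,np.ones(8)]; s=np.linalg.lstsq(A,(rim**2).sum(1),rcond=None)[0]; print("rim ctr",s[:2],"r",np.sqrt(s[2]+s[:2]@s[:2]))
print("hub",W((417,219),.254)); c=s[:2]
for z in (.302,.3055):
    g=W((434,305),z)[0]; print("grip top",g,"r",np.hypot(*(g-c)),"ang",np.degrees(np.arctan2(*(g-c)[::-1])))
b=W([(309,65),(484,79),(298,279)],.046); print("base",b, "bar ends",W([(427,76),(390,316)],.212))
E
```

```text
piv [0.61844824 0.13141912] brass [[0.61927993 0.15391111]
 [0.61802355 0.10469399]]
758 lever ctr [0.56648039 0.13894873] dir [ 0.9896839  -0.14326796  0.5664804   0.13894874] x range 0.5317918803740358 0.5997756699471524
rim ctr [ 0.58303121 -0.0369821 ] r 0.06958587681359397
hub [[ 0.58601568 -0.03482722]]
grip top [ 0.52548449 -0.04278001] r 0.05783805175474444 ang -174.2467898444074
grip top [ 0.52732889 -0.04169646] r 0.055901468213457546 ang -175.16230137053807
base [[ 0.72918798  0.0656974 ]
 [ 0.71223536 -0.15705639]
 [ 0.43461392  0.08577116]] bar ends [[ 0.70654065 -0.04404393]
 [ 0.46478085 -0.02394726]]
```

>>> jog_arm(plan=[[-24,-28,40,0,0,0],[-48,-55,90,0,0,0],[-48,-55,140,0,0,0],[-48,-55,190,0,0,0],[-48,-55,230,0,0,0],[-48,-55,260,0,0,0],[-48,-55,280,0,0,0],[-48,-55,300,0,0,0],[-48,-55,315,0,0,0],[-48,-55,325,0,0,0],[-48,-55,333,0,0,0],[-48,-55,333,0,0,0],[-48,-55,333,0,0,0]])

```text
clock: 4.53
ee_pos: [0.5526, 0.1046, 0.1292]
tool_rot: [-3.141, -0.001, -0.001]
contact_force: [-0.1, 0.4, 0.1]
grip_width: 0.002
```

```bash
python3 - <<'E'
from h import *
o=robot.get_obs(); print(o["ee_pos"],o["tool_rot"],o["contact_force"])
im=robot.snapshot("wrist"); cv2.imwrite("pics/w2.png",im[:,:,::-1])
# lever push plan: finger half extents hx,hy; contact radius 65 -> centre behind lever
P=np.array([.6185,.131]); yaw=-.083; t0=o["ee_pos"]
for th in np.arange(0.06,1.60,.11):
    a=np.pi+yaw-th; u=np.array([np.cos(a),np.sin(a)]); n=np.array([u[1],-u[0]]) # clockwise tangent
    d=.0075+abs(n[0])*.011+abs(n[1])*.0145
    c=P+.065*u-n*d; e=(c-t0[:2])*1e3; print(round(th,2),np.round([e[0],-e[1]],0), c.round(3))
E
```

```text
[0.55259691 0.10460735 0.12916716] [-3.14101423e+00 -1.42354733e-03 -1.16604219e-03] [-0.05710389  0.3732504   0.10203821]
0.06 [ -2. -12.] [0.551 0.117]
0.17 [ -3. -19.] [0.549 0.124]
0.28 [ -4. -26.] [0.549 0.131]
0.39 [ -4. -33.] [0.549 0.138]
0.5 [ -2. -41.] [0.55  0.145]
0.61 [ -1. -48.] [0.552 0.153]
0.72 [  2. -55.] [0.555 0.16 ]
0.83 [  6. -63.] [0.559 0.167]
0.94 [ 11. -69.] [0.564 0.174]
1.05 [ 17. -75.] [0.57 0.18]
1.16 [ 24. -81.] [0.576 0.185]
1.27 [ 31. -85.] [0.584 0.19 ]
1.38 [ 39. -89.] [0.592 0.193]
1.49 [ 48. -91.] [0.6   0.196]
```

View pics/w2.png

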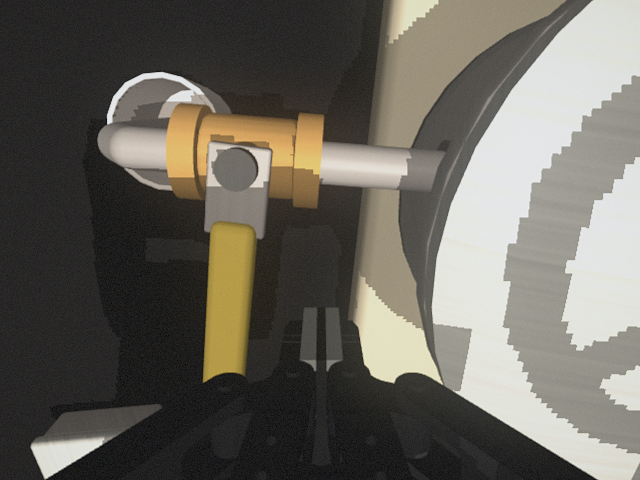

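Wrist view: the finger stands in the gap between lever (right edge near column 248) and lid, pointing free. Now the push.

>>> jog_arm(plan=[[-2,-7,0,0,0,0],[-2,-12,0,0,0,0],[-3,-19,0,0,0,0],[-4,-26,0,0,0,0],[-4,-33,0,0,0,0],[-2,-41,0,0,0,0],[-1,-48,0,0,0,0],[2,-55,0,0,0,0],[6,-63,0,0,0,0],[11,-69,0,0,0,0],[17,-75,0,0,0,0],[24,-81,0,0,0,0],[31,-85,0,0,0,0],[39,-89,0,0,0,0],[44,-91,0,0,0,0],[47,-91,0,0,0,0],[49,-91,0,0,0,0]])

```text
clock: 6.7
ee_pos: [0.6015, 0.1963, 0.1292]
tool_rot: [-3.139, -0.001, -0.001]
contact_force: [-3.5, 3.0, -0.4]
grip_width: -0.001
```

```bash
cat > lev.py <<'E'
from h import *
o=robot.get_obs(); im=robot.snapshot("wrist"); cv2.imwrite("pics/w3.png",im[:,:,::-1])
print(o["ee_pos"],o["contact_force"])
m=mask(im,"yellow",(0,0,640,480)); n,l,st,ce=cv2.connectedComponentsWithStats(m)
h=cv2.cvtColor(im,cv2.COLOR_RGB2HSV)
for i in np.argsort(-st[1:,4])[:3]+1:
    p=np.argwhere(l==i)[:,::-1]; q=onz("wrist",p,.147,o).astype(np.float32); v=cv2.fitLine(q,2,0,.01,.01).ravel()
    a=np.arctan2(v[1],v[0]); print(st[i],h[l==i].mean(0).round(0),q.mean(0),"angle from -x cw",np.pi-(a%np.pi)-.083)
E
python3 lev.py
```

```text
[0.60147945 0.1962749  0.12917382] [-3.45305203  2.97525888 -0.38680287]
[ 257  277  200   49 8756] [ 24. 146. 189.] [0.6219704  0.18612963] angle from -x cw 1.5231034
[540 286  24  16 218] [ 22. 126. 234.] [0.62502193 0.12009369] angle from -x cw 1.5560466
[529 287   4   3   6] [ 22. 127. 235.] [0.6268561  0.12745748] angle from -x cw 0.85524505
```

>>> jog_arm(plan=[[1,0,0,0,0,0],[2,0,0,0,0,0],[3,0,0,0,0,0],[4,0,0,0,0,0],[4,0,0,0,0,0]])

```text
clock: 7.38
ee_pos: [0.6048, 0.1964, 0.1291]
tool_rot: [-3.139, 0.002, -0.001]
contact_force: [-7.3, 1.4, 1.8]
grip_width: 0.002
```

```bash
python3 lev.py
```

```text
[0.60475685 0.19640763 0.12912231] [-7.25793203  1.43479187  1.7591092 ]
[ 258  274  200   57 8719] [ 24. 146. 194.] [0.62481076 0.18614428] angle from -x cw 1.5771052
[538 291  25  20 367] [ 22. 124. 238.] [0.62527764 0.11994971] angle from -x cw 1.8118111
[529 294   4   6  20] [ 22. 125. 239.] [0.6270827 0.1270523] angle from -x cw -0.0341075
```

>>> jog_arm(plan=[[1,0,0,0,0,0],[2,0,0,0,0,0],[2,0,0,0,0,0],[2,0,0,0,0,0]])

```text
clock: 7.92
ee_pos: [0.6049, 0.1964, 0.1291]
tool_rot: [-3.14, 0.007, -0.001]
contact_force: [-10.3, 0.4, 3.5]
grip_width: -0.0
```

```bash
python3 lev.py
```

```text
[0.60490619 0.19644036 0.12905082] [-10.2593732    0.4040008    3.50884348]
[ 258  274  200   58 8748] [ 24. 147. 195.] [0.624959   0.18620431] angle from -x cw 1.5781267
[538 290  26  25 418] [ 23. 124. 239.] [0.6255806  0.11994813] angle from -x cw 2.4398432
[529 293   5   9  29] [ 22. 124. 240.] [0.62734413 0.12706968] angle from -x cw 0.028975911
```

>>> jog_arm(plan=[[-10,0,0,0,0,0],[-20,0,-10,0,0,0],[-20,0,-50,0,0,0],[-20,0,-100,0,0,0],[-20,20,-150,0,0,0],[-15,50,-200,0,0,0],[-5,90,-250,0,0,0],[-5,130,-300,0,0,0],[-5,147,-332,0,0,0],[-5,147,-332,0,0,0],[-5,147,-332,0,0,0],[-5,147,-332,0,0,0]])

```text
clock: 9.48
ee_pos: [0.6015, 0.0496, 0.4591]
tool_rot: [-3.14, 0.009, -0.0]
contact_force: [-0.6, 0.4, -0.2]
grip_width: -0.0
```

```bash
cat > grip.py <<'E'
from h import *
o=robot.get_obs(); im=robot.snapshot("wrist"); print(o["clock"],o["ee_pos"],o["tool_rot"],o["contact_force"])
W=np.array([.5843,-.0364])
m=mask(im,"red",(300,30,560,340)); n,l,st,ce=cv2.connectedComponentsWithStats(m); i=1+np.argmax(st[1:,4]); print(st[i],ce[i].round(2))
h=cv2.cvtColor(im,cv2.COLOR_RGB2HSV)
for z in (.275,.277,.279,.281):
    g=onz("wrist",ce[i],z,o)[0]; print(z,"grip",g.round(4),"r",np.hypot(*(g-W)).round(4),"ang",np.degrees(np.arctan2(*(g-W)[::-1])).round(2))
m=mask(im,"yellow",(0,0,300,300)); n,l,st,ce=cv2.connectedComponentsWithStats(m); i=1+np.argmax(st[1:,4])
q=onz("wrist",np.argwhere(l==i)[:,::-1],.147,o).astype(np.float32); v=cv2.fitLine(q,2,0,.01,.01).ravel(); print("lever",len(q),q.mean(0),np.pi-(np.arctan2(v[1],v[0])%np.pi)-.083)
np.save("last.npy",im)
E
python3 grip.py; cp last.npy before.npy; python3 - <<'E'
import cv2,numpy as np
cv2.imwrite("pics/w4.png",np.load("before.npy")[:,:,::-1])
E
```

```text
9.475 [0.60151216 0.04958494 0.45907692] [-3.13974082e+00  9.36206246e-03 -6.32745064e-05] [-0.58716519  0.44984962 -0.24039223]
[425 297  21  19 185] [435.33 305.12]
0.275 grip [ 0.512  -0.0513] r 0.0738 ang -168.39
0.277 grip [ 0.5131 -0.0506] r 0.0726 ang -168.7
0.279 grip [ 0.5141 -0.05  ] r 0.0715 ang -169.03
0.281 grip [ 0.5152 -0.0494] r 0.0703 ang -169.36
lever 860 [0.6228118 0.1850133] 1.5661293
```

View pics/w4.png

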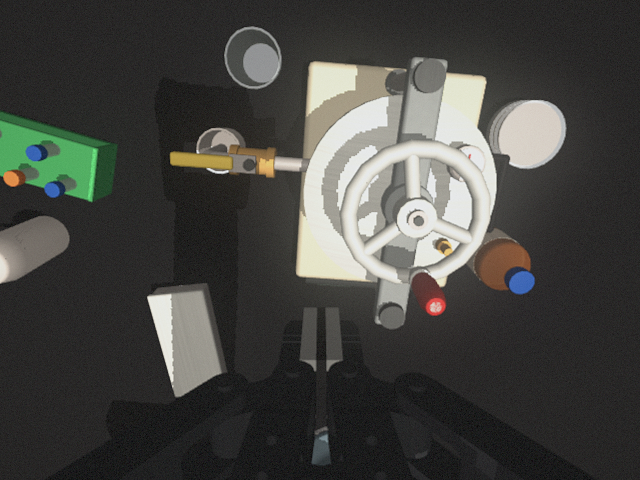

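Wrist view: the lever lies in line with its pipe (joint measured 1.566) and the handle is untouched at (435,305). Next is the wheel path.

```bash
cat > path.py <<'E'
import numpy as np
W=np.array([.5843,-.0364])
def d_of(t,hx=.0113,hy=.0125,r=.0115):
    for d in np.arange(.045,.015,-.0002):
        c=t*d; q=np.maximum(np.abs(c)-[hx,hy],0)
        if np.hypot(*q)<r: return d
def centre(deg):
    a=np.radians(deg); u=np.array([np.cos(a),np.sin(a)]); t=np.array([-u[1],u[0]]); return W+.060*u-t*d_of(t)
E
python3 - <<'E'
from path import *
for k in range(0,370,10): print(k,(centre(-174+k)*1e3).round(0).astype(int),end="; ")
E
```

```text
0 [522 -19]; 10 [520 -29]; 20 [519 -39]; 30 [519 -49]; 40 [522 -60]; 50 [528 -71]; 60 [537 -81]; 70 [547 -89]; 80 [557 -95]; 90 [568 -98]; 100 [ 578 -101]; 110 [ 588 -101]; 120 [ 597 -101]; 130 [608 -98]; 140 [618 -93]; 150 [628 -85]; 160 [637 -75]; 170 [642 -65]; 180 [646 -54]; 190 [649 -44]; 200 [650 -34]; 210 [649 -24]; 220 [646 -13]; 230 [640  -2]; 240 [631   8]; 250 [622  16]; 260 [611  22]; 270 [601  26]; 280 [590  28]; 290 [581  29]; 300 [571  28]; 310 [561  26]; 320 [550  20]; 330 [540  12]; 340 [532   2]; 350 [526  -8]; 360 [522 -19];
```

>>> jog_arm(plan=[[-25,20,30,0,0.009,0],[-55,40,70,0,0.009,0],[-80,52,110,0,0.009,0],[-80,52,145,0,0.009,0],[-80,52,170,0,0.009,0],[-80,52,185,0,0.009,0],[-80,52,191,0,0.009,0],[-80,52,191,0,0.009,0],[-80,52,191,0,0.009,0]])

```text
clock: 10.65
ee_pos: [0.5204, -0.0021, 0.2699]
tool_rot: [-3.14, -0.001, 0.0]
contact_force: [0.9, 0.5, 0.3]
grip_width: 0.003
```

>>> jog_arm(plan=[[2,8,0,0,0,0],[2,14,0,0,0,0],[2,20,0,0,0,0],[0,27,0,0,0,0],[-1,37,0,0,0,0],[-1,47,0,0,0,0],[2,58,0,0,0,0],[8,69,0,0,0,0],[17,79,0,0,0,0],[27,87,0,0,0,0],[37,93,0,0,0,0],[48,96,0,0,0,0],[58,99,0,0,0,0],[68,99,0,0,0,0],[77,99,0,0,0,0]])

```text
clock: 12.52
ee_pos: [0.5978, -0.1022, 0.27]
tool_rot: [3.141, -0.001, -0.0]
contact_force: [-3.5, -2.6, 3.5]
grip_width: -0.002
```

```bash
python3 - <<'E'
from h import *
o=robot.get_obs(); print(o["ee_pos"],o["tool_rot"],o["contact_force"],o["joints"].round(2))
im=robot.snapshot("wrist"); cv2.imwrite("pics/w5.png",im[:,:,::-1])
E
```

```text
[ 0.59782132 -0.10223101  0.27004793] [ 3.14109852e+00 -1.39999421e-03 -4.47759173e-04] [-3.47495577 -2.63427806  3.48305349] [-0.36  0.11  1.64  0.    1.39  1.22]
```

View pics/w5.png

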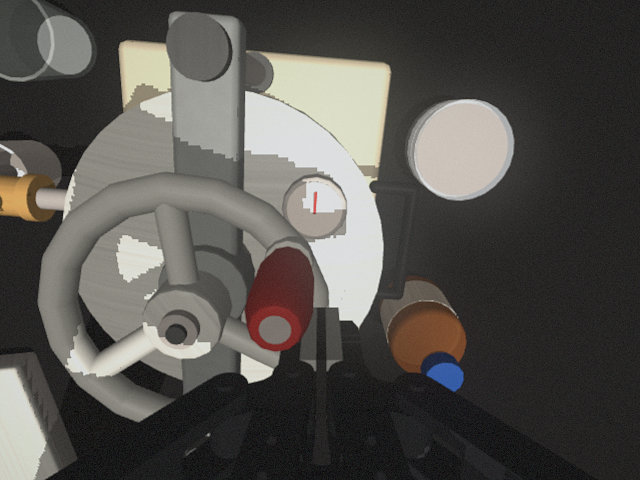

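Wrist view: the finger bears on the red grip (top at 276,328), hub at (177,333). The wheel is turning. I check the lag.

```bash
python3 - <<'E'
from h import *
from path import *
g=onz("wrist",(276,328),.303)[0]; print(g, np.hypot(*(g-W)),np.degrees(np.arctan2(*(g-W)[::-1])), onz("wrist",(177,333),.258))
E
```

```text
[ 0.6178244  -0.08670348] 0.060451021497325425 -56.31880804918324 [[ 0.58863734 -0.03787899]]
```

>>> jog_arm(plan=[[10,-4,0,0,0,0],[20,-9,0,0,0,0],[30,-17,0,0,0,0],[39,-27,0,0,0,0],[44,-37,0,0,0,0],[48,-48,0,0,0,0],[51,-58,0,0,0,0],[52,-68,-1,0,0,0],[51,-78,-1,0,0,0],[48,-89,-1,0,0,0],[42,-100,-1,0,0,0],[33,-110,-1,0,0,0],[24,-118,-2,0,0,0],[13,-124,-2,0,0,0],[3,-128,-2,0,0,0],[-8,-130,-2,0,0,0],[-17,-131,-2,0,0,0],[-27,-130,-2,0,0,0]])

```text
clock: 14.82
ee_pos: [0.5711, 0.0288, 0.272]
tool_rot: [-3.14, -0.003, -0.0]
contact_force: [4.6, 2.5, -0.8]
grip_width: 0.001
```

>>> jog_arm(plan=[[-10,3,0,0,0,0],[-21,9,0,0,0,0],[-31,17,0,0,0,0],[-39,27,0,0,0,0],[-43,33,0,0,0,0],[-43,33,0,0,0,0],[-42,25,0,0,0,0],[-40,15,0,0,0,0],[-38,10,-20,0,0,0],[-35,0,-60,0,0,0],[-15,-10,-110,0,0,0],[5,-20,-150,0,0,0],[29,-20,-188,0,0,0],[29,-20,-188,0,0,0],[29,-20,-188,0,0,0],[29,-20,-188,0,0,0]])

```text
clock: 16.82
ee_pos: [0.5988, 0.0486, 0.4587]
tool_rot: [-3.14, -0.0, -0.0]
contact_force: [0.1, -0.1, -0.5]
grip_width: -0.004
```

```bash
cat > cmp.py <<'E'
from h import *
from path import W
def meas(im,o,dz):
    h=cv2.cvtColor(im,cv2.COLOR_RGB2HSV); m=mask(im,"red",(300,240,560,345)); n,l,st,ce=cv2.connectedComponentsWithStats(m); i=1+np.argmax(st[1:,4])
    # grey/pink pin-top disc in the middle of the grip's end: ring centre by enclosing ellipse of top part
    g=onz("wrist",ce[i],.302+dz,o)[0]; print(st[i],ce[i].round(2),g.round(4),"r",np.hypot(*(g-W)).round(4),"ang",np.degrees(np.arctan2(*(g-W)[::-1])).round(2))
if __name__=="__main__":
    o=robot.get_obs(); im=robot.snapshot("wrist"); print(o["clock"],o["ee_pos"],o["tool_rot"],o["contact_force"])
    ob=dict(ee_pos=np.array([.60151216,.04958494,.45907692]),tool_rot=np.array([-3.13974082,.00936206,-6.3e-5]))
    meas(np.load("before.npy"),ob,.001); meas(im,o,.005)
    a=np.load("before.npy")[130:330,330:510]; b=im[130:330,330:510]
    cv2.imwrite("pics/cmp%d.png"%(o["clock"]*10),cv2.resize(np.hstack([a,b])[:,:,::-1],None,fx=2,fy=2))
E
python3 cmp.py; ls pics
```

```text
16.825 [0.59882507 0.04857006 0.45869493] [-3.13975611e+00 -7.72745584e-05 -8.40499787e-05] [ 0.06423702 -0.06238005 -0.47586355]
[425 297  21  19 185] [435.33 305.12] [ 0.5271 -0.0425] r 0.0575 ang -173.95
[407 298  21  20 300] [417.15 307.51] [ 0.5264 -0.0274] r 0.0586 ang 171.14
c1.png
c2.png
cmp168.png
scene0.png
top0.png
w1.png
w2.png
w3.png
w4.png
w5.png
```

>>> jog_arm(plan=[[-35,18,40,0,0,0],[-71,35,80,0,0,0],[-71,35,130,0,0,0],[-71,35,165,0,0,0],[-71,35,180,0,0,0],[-71,35,187,0,0,0],[-71,45,187,0,0,0],[-71,53,187,0,0,0],[-74,60,187,0,0,0],[-76,66,187,0,0,0],[-76,66,187,0,0,0],[-76,66,187,0,0,0]])

```text
clock: 18.38
ee_pos: [0.5226, -0.0176, 0.2712]
tool_rot: [-3.141, 0.001, -0.0]
contact_force: [0.2, -0.1, 0.4]
grip_width: -0.0
```

>>> jog_arm(plan=[[0,-10,0,0,0,0],[2,-25,0,0,0,0],[5,-30,-20,0,0,0],[5,-35,-60,0,0,0],[25,-45,-110,0,0,0],[50,-60,-160,0,0,0],[77,-66,-187,0,0,0],[77,-66,-187,0,0,0],[77,-66,-187,0,0,0],[77,-66,-187,0,0,0]])

```text
clock: 19.62
ee_pos: [0.5988, 0.0482, 0.4569]
tool_rot: [-3.141, 0.003, -0.0]
contact_force: [-0.9, -0.0, 1.1]
grip_width: -0.003
```

```bash
python3 cmp.py; ls pics/cmp*
```

```text
19.625 [0.59881079 0.04821655 0.45689593] [-3.14067984e+00  3.07260099e-03 -4.98429864e-04] [-0.94453991 -0.03829134  1.06216252]
[425 297  21  19 185] [435.33 305.12] [ 0.5271 -0.0425] r 0.0575 ang -173.95
[423 299  21  19 236] [433.36 307.97] [ 0.5262 -0.0405] r 0.0582 ang -175.93
pics/cmp168.png
pics/cmp196.png
```

```bash
python3 - <<'E'
from h import *
from path import W
a=np.load("before.npy"); o=robot.get_obs(); b=robot.snapshot("wrist")
ob=dict(ee_pos=np.array([.60151216,.04958494,.45907692]),tool_rot=np.array([-3.13974082,.00936206,-6.3e-5]))
for im,oo,box,dz in ((a,ob,(426,298,445,315),.001),(b,o,(424,300,443,317),.005)):
    x0,y0,x1,y1=box; h=cv2.cvtColor(im,cv2.COLOR_RGB2HSV)[y0:y1,x0:x1]
    m=(h[:,:,1]<150)&(h[:,:,2]>110); p=np.argwhere(m)[:,::-1]; c=p.mean(0)+[x0,y0]
    hb=(418.5,219) ; g=onz("wrist",c,.302+dz,oo)[0]; print(len(p),c,g.round(4),np.degrees(np.arctan2(*(g-W)[::-1])).round(2))
E
```

```text
129 [435.29457364 306.54263566] [ 0.5258 -0.0426] -173.99
16 [433.375 304.375] [ 0.5295 -0.0404] -175.86
```

View pics/cmp196.png

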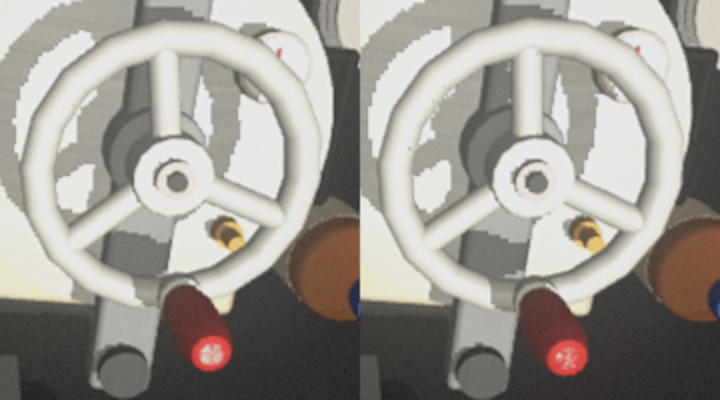

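Left is before and right is now: the spokes match closely, and the handle is about 1.9° (2 mm) short. One small last push.

>>> jog_arm(plan=[[-35,18,40,0,0.003,0],[-75,35,80,0,0.003,0],[-75,40,130,0,0.003,0],[-75,40,165,0,0.003,0],[-75,40,180,0,0.003,0],[-76,48,186,0,0.003,0],[-76,58,186,0,0.003,0],[-77,64,186,0,0.003,0],[-77,67,186,0,0.003,0],[-77,68,186,0,0.003,0],[-77,68,186,0,0.003,0],[-77,68,186,0,0.003,0]])

```text
clock: 21.22
ee_pos: [0.5217, -0.0194, 0.2718]
tool_rot: [-3.141, -0.001, -0.0]
contact_force: [0.3, 3.5, 3.4]
grip_width: -0.001
```

>>> jog_arm(plan=[[0,-10,0,0,0,0],[2,-25,0,0,0,0],[5,-30,-20,0,0,0],[5,-35,-60,0,0,0],[25,-45,-110,0,0,0],[50,-60,-160,0,0,0],[79,-68,-187,0,0,0],[79,-68,-187,0,0,0],[79,-68,-187,0,0,0],[79,-68,-187,0,0,0]])

```text
clock: 22.48
ee_pos: [0.5996, 0.0483, 0.4578]
tool_rot: [-3.14, 0.001, -0.001]
contact_force: [0.4, 0.1, -0.3]
grip_width: 0.002
```

```bash
python3 cmp.py; python3 grip.py | tail -1
```

```text
22.475 [0.59961084 0.04833131 0.45780234] [-3.14048605e+00  7.96636764e-04 -5.15485641e-04] [ 0.3837474   0.14740509 -0.34590706]
[425 297  21  19 185] [435.33 305.12] [ 0.5271 -0.0425] r 0.0575 ang -173.95
[424 299  22  20 186] [434.48 308.06] [ 0.5269 -0.0415] r 0.0576 ang -174.89
lever 856 [0.6228246  0.18527307] 1.5684047
```

>>> jog_arm(plan=[[0,0,-30,0,0,0],[-25,50,-30,0,0,0],[-50,100,-30,0,0,0],[-80,150,-30,0,0,0],[-110,200,-30,0,0,0],[-140,250,-30,0,0,0],[-165,300,-30,0,0,0],[-195,350,-30,0,0,0],[-220,400,-30,0,0,0],[-250,450,-30,0,0,0],[-275,500,-30,0,0,0],[-300,548,-30,0,0,0],[-300,548,-30,0,0,0],[-300,548,-30,0,0,0],[-300,548,-30,0,0,0],[-300,548,-30,0,0,0],[-300,548,-30,0,0,0]])

```text
clock: 24.7
ee_pos: [0.2999, -0.499, 0.4879]
tool_rot: [-3.141, -0.0, 0.0]
contact_force: [-0.1, 0.8, 0.0]
grip_width: 0.003
```

```bash
python3 - <<'E'
from h import *
o=robot.get_obs(); print(o["clock"],o["ee_pos"],np.abs(o["joint_velocities"]).max())
for n,br,z in (("scene",(300,195,335,230),0),("top",(305,220,330,245),0)):
    im=robot.snapshot(n); p=np.argwhere(mask(im,"red",br))[:,::-1]; print(n,len(p),p.min(0),p.max(0),p.mean(0))
    b=cv2.imread(f"pics/{n}0.png")[:,:,::-1]; d=(cv2.absdiff(im,b).max(2)>60).astype(np.uint8)
    k,l,st,ce=cv2.connectedComponentsWithStats(d); print([s.tolist() for s in st[1:] if s[4]>25])
    u=onz(n,p.mean(0),.285); print(u, onz(n,p.mean(0),.289))
cv2.imwrite("pics/end.png",robot.snapshot("scene")[:,:,::-1])
E
```

```text
24.7 [ 0.29991689 -0.49904141  0.48788665] 0.00551460380303952
scene 92 [312 205] [320 219] [316.17391304 212.05434783]
[[48, 0, 12, 22, 102], [79, 0, 39, 6, 162], [52, 0, 225, 108, 8263], [227, 0, 12, 7, 36], [277, 0, 52, 44, 1455], [331, 0, 54, 55, 2003], [292, 45, 20, 16, 116], [302, 64, 30, 31, 498], [344, 95, 12, 19, 50], [327, 110, 24, 18, 144], [382, 161, 31, 33, 602], [301, 217, 16, 9, 32], [323, 216, 19, 8, 26], [379, 232, 37, 35, 380]]
[[ 0.53057529 -0.04569248]] [[ 0.53299266 -0.04600588]]
top 36 [316 230] [321 237] [318.30555556 233.19444444]
[[231, 218, 29, 8, 178], [256, 225, 8, 25, 165], [377, 229, 263, 141, 8412], [561, 267, 9, 12, 62], [555, 279, 43, 32, 775], [553, 297, 28, 29, 259], [303, 298, 70, 70, 3384], [353, 311, 259, 138, 4371], [223, 318, 118, 160, 7910], [290, 328, 15, 18, 159], [284, 340, 13, 23, 129], [323, 358, 41, 28, 351]]
[[ 0.52525928 -0.04394493]] [[ 0.52429939 -0.04391121]]
```

View pics/end.png

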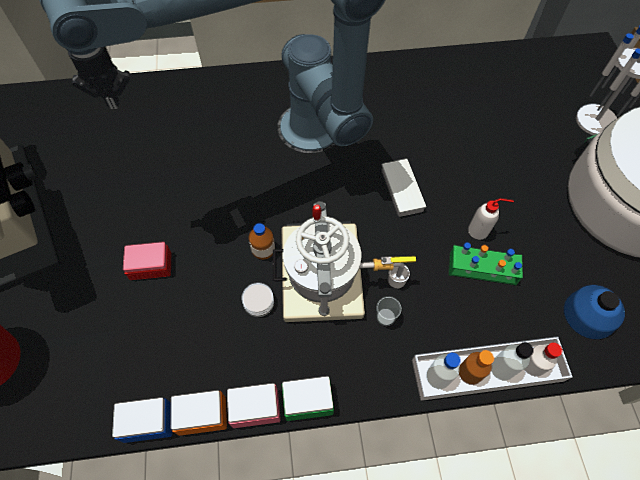

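The scene shows the lever in line with the pipe at (400,260), the handle back at (316,212), the bystanders in place and the arm away.

```bash
python3 -c "
from workcell import robot
print(robot.hand_in())"
```

```text
the job is handed in; nothing more can be done
None
```

The job is done and handed in, at about 25 s of the allowed 69 s. I vented the steriliser first, then turned the hand wheel one full turn anticlockwise. Both were pushed with the outside of the shut fingers, with nothing gripped.

- **Vent lever:** it was pushed until it stopped moving and the force rose to about 10 N. It measured 1.568 rad afterwards with the arm away; fully open is 1.571.
- **Hand wheel:** I stopped about 15° short, looked, and finished with two small pushes. From the same wrist viewpoint the handle is within about 1° of where it began. In the scene and top views it is within 0.5 pixel.
- **Disagreements:** the scene and top cameras differed from each other by up to about 9 mm in position, so I relied on the wrist view. Comparing the first and last scene pictures also showed a brightness change around the instrument tin. Its corners look unmoved, so I took it for the arm's shadow and did not measure further.
- **Everything else:** the last picture shows the other items where they stood and the arm well clear. Every force reading was low, about 10 N at most.

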